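# Sort salvaged power-supply parts into their trays

### The arm

A 6-joint arm with a two-finger parallel gripper is mounted at the origin on the work surface. World frame = base frame: x ahead of the robot, y to its left, z up, the work surface at z = 0. Lengths are in m, angles in rad, forces in N, time in s.
With the tool pointing down it reaches from about 0.25 to 0.775 m from the base axis. Payload 4 kg.
Tool frame: the origin (TCP) lies midway between the tips of the shut fingers; the grasp point (between the pads) lies 19 mm behind it (robot.tcp_to_grasp is the z of the grasp point in the tool frame, in m); z points along the fingers, y is the line along which they close (so a half turn about z gives the same grasp; the last joint's range is limited). The gripper opens to 94 mm and grips with 3 to 60 N. Pads are 16 mm wide; open, the fingers measure 119 mm over their backs; the gripper's body (75 mm by 177 mm) begins 78 mm behind the grasp point.
Start: joints at [-1.395, 0.087, 1.371, -0, 1.684, -0.103], TCP at [0.151, -0.529, 0.206] pointing down, gripper open.
Joint ranges: [-3.1, 3.1], [-0.76, 2.03], [0.27, 2.55], [-1.08, 4.22], [0.17, 2.65], [-2.57, 2.57]. Speed limits (rad/s): [2.79, 2.79, 3.14, 3.14, 3.14, 3.14].

### API

Orientations are given as [roll, pitch, yaw] about the fixed x, y, z axes, in that order (R = Rz(yaw) Ry(pitch) Rx(roll)).
In Python, from bench import robot gives the robot as it stands. The module is installed in compiled form; this text tells all that it offers.
- The arm moves only by the tool move_arm, never from a script. Its argument "motion" is one flat list of numbers, 7 for each row, row after row: the turn, a rotation vector about the tool's x, y, z in units of 45 degrees (1.0 is 45 degrees), then the shift along the tool's x, y, z in units of 100 mm (1.0 is 100 mm), then the opening, from 0 (shut) to 1 (fully open). A call has 1 to 12 rows; each row shifts and turns the commanded pose from where the row before left it, along the tool's axes as they then stand; what a row does not reach is not made up. A row lasts 1/12 s, in which the tool goes at most 41.7 mm and 7.16 degrees, less where a joint would pass 70% of its speed; a pose out of reach is approached as far as the arm can. A call with a number of a shift or a turn outside -1 to 1 is refused whole. A call with a gripper value outside its range is refused whole. The fingers move at their own pace and stop on an object; the grip force is fixed at half the most. Time passes only in rows, so rows that do not move let the fingers close. It gives the time, the measured TCP pose, the force, the opening and the grip force at its end, in the units of the state.
- robot.get_obs(): the state, without advancing time (a new reading comes with each control period).
- robot.snapshot(name): name is "scene" or "top" or "wrist"; returns the picture (420x560x3 uint8, red, green, blue); there is no depth.
- robot.get_calibration(name): a dict with "fx", "fy", "cx", "cy" (pixels), "k1" (the pictures are not rectified: a ray, as slopes to the right and down, at radius r is drawn at 1 + k1 r^2 times it, then the intrinsics apply), "R" (3x3) and "t" (3): a world point X has camera coordinates R X + t. Camera axes: x right, y down, z forward; pixel columns grow to the right and rows downward; lengths in m; the calibration is good to about 2 mm. A picture is of the moment at which its call begins: read the wrist's pose just before it. get_calibration takes no time and is no camera call; for the wrist camera it gives the pose at the moment of the call.
- robot.close_job(): hands the job in; it is judged then, once.
The state is a dict: "time": time; "joint_positions": joint angles; "qvel": joint speeds; "joint_torque": joint torques, N m; "tool_pos": TCP position; "ee_rot": TCP orientation; "wrist_force": force on the tool from outside, world axes, zero at the start; "wrist_torque": the same for the moment, N m; "width": finger opening in m; "finger_force": force on a finger pad.
Only numpy, scipy, OpenCV 4.12 (cv2) and the standard library are available. Lean on these libraries where they do the work, as an engineer would, in place of code of your own. Each camera call takes 0.05 s, during which the arm holds its last target. There are 200 camera calls.

### The job

The parts salvaged from a power supply stand among the tools on the bench: two can capacitors, one ring choke and one finned heatsink. Put each of the four into the tray that already holds a part of its own kind, flat on the tray's floor and the same way up as it stands now, setting it down gently rather than dropping it. Do not knock a capacitor over, and do not shift or tip the parts already in the trays.

Things in the scene. Friction and masses are not known exactly. Their poses are not given: they have to be found in the camera images.
- large_capacitor: The larger loose can capacitor: blue-sleeved cylinder of diameter 35 mm, 50 mm high, standing upright on the bench among the tools (bench top z = 0), to be put away, about 65 g, two 6 mm metal tabs upward out of its top. Origin: centre of its underside; z up along the can's axis.
- small_capacitor: The smaller loose can capacitor: blue-sleeved cylinder of diameter 30 mm, 40 mm high, standing upright on the bench among the tools (bench top z = 0), to be put away, about 45 g, two 6 mm metal tabs upward out of its top. Origin: centre of its underside; z up along the can's axis.
- choke: The loose choke: a flat ring (grey core wound with copper wire), outside diameter 44 mm, hole 18 mm, 22 mm high, lying flat on the bench among the tools (bench top z = 0), to be put away, about 100 g. Origin: centre of its underside; z up along the ring's axis.
- heatsink: The loose heatsink of bare aluminium: 50 mm along x (fins run along x), 40 mm along y across the fins, 28 mm high, base plate down, fins up, on the bench among the tools (bench top z = 0), to be put away, about 75 g; may be gripped across the outer fins. Origin: centre of its underside, z up.
- capacitor_tray: Open shallow tray of light grey plastic, fixed to the bench, outside 120 x 190 x 20 mm (x, y, z), inside 112 x 182 mm, walls and floor 4 mm thick (inner floor 4 mm above the bench). All three trays are alike, known only by what they hold; this one holds one can capacitor. Origin: centre of the underside, x across the short side, y along the long side, z up.
- choke_tray: Open shallow tray of light grey plastic, fixed to the bench, outside 120 x 190 x 20 mm (x, y, z), inside 112 x 182 mm, walls and floor 4 mm thick (inner floor 4 mm above the bench). All three trays are alike, known only by what they hold; this one holds one ring choke. Origin: centre of the underside, x across the short side, y along the long side, z up.
- heatsink_tray: Open shallow tray of light grey plastic, fixed to the bench, outside 120 x 190 x 20 mm (x, y, z), inside 112 x 182 mm, walls and floor 4 mm thick (inner floor 4 mm above the bench). All three trays are alike, known only by what they hold; this one holds one finned heatsink. Origin: centre of the underside, x across the short side, y along the long side, z up.
- stored_capacitor: A can capacitor: blue-sleeved cylinder of diameter 30 mm, 45 mm high, standing upright on the floor of the tray of its kind, not fixed; already stored, to be left where it is, two 6 mm metal tabs upward out of its top. Origin: centre of its underside; z up along the can's axis.
- stored_choke: A choke: a flat ring (grey core wound with copper wire), outside diameter 38 mm, hole 16 mm, 18 mm high, lying flat on the floor of the tray of its kind, not fixed; already stored, to be left where it is. Origin: centre of its underside; z up along the ring's axis.
- stored_heatsink: A heatsink of bare aluminium: 60 mm along x (fins run along x), 36 mm along y across the fins, 22 mm high, base plate down, fins up, on the floor of the tray of its kind, not fixed; already stored, to be left where it is; may be gripped across the outer fins. Origin: centre of its underside, z up.
Things that resemble listed ones, but are neither listed nor needed, are in the scene too. What is shaped like the large_capacitor but yellow is not meant. What is shaped like the choke but red is not meant.

How it is judged:
At the end, for the whole second after the job is handed in: Each of the four parts is in its own kind's tray, inside the walls, underside on the tray floor (less than 4 mm above it), same way up as at the start within 7 degrees, released and at rest; each part already stored has moved less than 12 mm and is upright within 7 degrees (x of large_capacitor in the frame of capacitor_tray between -0.056 and 0.056 m and y of large_capacitor in the frame of capacitor_tray between -0.091 and 0.091 m and z of large_capacitor in the frame of capacitor_tray between 0 and 0.008 m and angle between each of large_capacitor, small_capacitor, choke, heatsink, stored_capacitor, stored_choke, stored_heatsink's own z axis and vertical below 0.12 rad and linear speed of each of large_capacitor, small_capacitor, choke, heatsink below 0.02 m/s and angular speed of each of large_capacitor, small_capacitor, choke, heatsink below 0.2 rad/s and x of small_capacitor in the frame of capacitor_tray between -0.056 and 0.056 m and y of small_capacitor in the frame of capacitor_tray between -0.091 and 0.091 m and z of small_capacitor in the frame of capacitor_tray between 0 and 0.008 m and x of choke in the frame of choke_tray between -0.056 and 0.056 m and y of choke in the frame of choke_tray between -0.091 and 0.091 m and z of choke in the frame of choke_tray between 0 and 0.008 m and x of heatsink in the frame of heatsink_tray between -0.056 and 0.056 m and y of heatsink in the frame of heatsink_tray between -0.091 and 0.091 m and z of heatsink in the frame of heatsink_tray between 0 and 0.008 m and distance of each of stored_capacitor, stored_choke, stored_heatsink from where it was at the start of the episode below 0.012 m); the robot touches nothing.
It fails at once if a part already in its tray is shifted by more than 12 mm or tipped (distance of any of stored_capacitor, stored_choke, stored_heatsink from where it was at the start of the episode above 0.012 m or angle between any of stored_capacitor, stored_choke, stored_heatsink's own z axis and vertical above 0.2 rad).
It fails at once if a part is dropped or flung (moves faster than 0.7 m/s, a fall of 25 mm, out of the fingers) ((linear speed of large_capacitor above 0.7 m/s and contact force between the fingers and large_capacitor below 0.05 N) or (linear speed of small_capacitor above 0.7 m/s and contact force between the fingers and small_capacitor below 0.05 N) or (linear speed of choke above 0.7 m/s and contact force between the fingers and choke below 0.05 N) or (linear speed of heatsink above 0.7 m/s and contact force between the fingers and heatsink below 0.05 N)).
It fails at once if a capacitor is knocked over (angle between any of large_capacitor, small_capacitor's own z axis and vertical above 0.8 rad).
It also fails if it takes over 90 s, if anything falls off the work surface, if the arm or the gripper's body presses on something with over 40 N, if the wrist force passes 120 N, or if a joint passes its speed limit or range.

## Working session

There is one attempt and no reset: what is moved stays moved. The work goes in short steps, Python scripts to look and compute and a tool call to move; the robot and the scene stay as the last step left them, time stands still between calls to the robot, and variables do not carry over. Pictures are saved under pics/ and viewed, at most 14 in all, crops included, and the job is handed in when it is done.

Besides the shell and the picture viewer there is one more tool, called after "Request:" as a command line: name --argument value ..., lists and objects as JSON in quotes. move_arm: Moves the arm, as the interface text tells. Shifts and turns lie within -1 to 1; 1 stands for 100 mm of shift or 45 degrees of turn. Its arguments: {"type":"object","properties":{"motion":{"type":"array","items":{"type":"number"}}},"required":["motion"]}

```bash
mkdir -p pics; cat > h.py <<'E'
import numpy as np, cv2
from bench import robot
def snap(n,f):
    c=robot.get_calibration(n); im=robot.snapshot(n); cv2.imwrite('pics/'+f+'.png',im[:,:,::-1]); np.save('pics/'+f+'.npy',c,allow_pickle=True); return im,c
def load(f): return cv2.imread('pics/'+f+'.png'), np.load('pics/'+f+'.npy',allow_pickle=True).item()
def ray(c,u,v):
    K=np.array([[c['fx'],0,c['cx']],[0,c['fy'],c['cy']],[0,0,1.]])
    xd=np.array([(u-c['cx'])/c['fx'],(v-c['cy'])/c['fy']]); x=xd.copy()
    for _ in range(30): x=xd/(1+c['k1']*(x@x))
    R=np.array(c['R']); o=-R.T@np.array(c['t']); d=R.T@np.array([x[0],x[1],1]); return o,d/np.linalg.norm(d)
def onz(c,u,v,z):
    o,d=ray(c,u,v); return o+d*(z-o[2])/d[2]
def proj(c,X):
    p=np.array(c['R'])@np.array(X)+np.array(c['t']); x=p[:2]/p[2]; x=x*(1+c['k1']*(x@x)); return np.array([x[0]*c['fx']+c['cx'],x[1]*c['fy']+c['cy']])
def tri(c1,p1,c2,p2):
    o1,d1=ray(c1,*p1);o2,d2=ray(c2,*p2)
    s=np.linalg.lstsq(np.c_[d1,-d2],o2-o1,rcond=None)[0]
    a,b=o1+s[0]*d1,o2+s[1]*d2; return (a+b)/2,np.linalg.norm(a-b)
E
python3 - <<'E'
from h import *
for n in ['scene','top','wrist']:
    im,c=snap(n,n+'0'); R=np.array(c['R']);print(n,c['fx'],c['k1'],-R.T@c['t'],R[2])
o=robot.get_obs();print(o['tool_pos'],o['ee_rot'],o['width'],robot.tcp_to_grasp)
E
```

```text
scene 404.1645960361292 0.01721779325296097 [ 1.00062648 -0.15137476  0.57772446] [-0.65879077  0.18318703 -0.72968297]
top 464.0373183052647 -0.12843780127661658 [0.32368436 0.00838596 1.1258497 ] [ 0.18134555  0.00130141 -0.98341858]
wrist 293.33431769787967 -0.022965225350568674 [ 0.21438321 -0.51153046  0.3843854 ] [-0.22041894 -0.06043908 -0.973531  ]
[ 0.15127807 -0.52836688  0.20458263] [-3.13994646e+00 -1.62632343e-04  2.78806925e-01] 0.09424053581113205 -0.0188
```

View pics/top0.png

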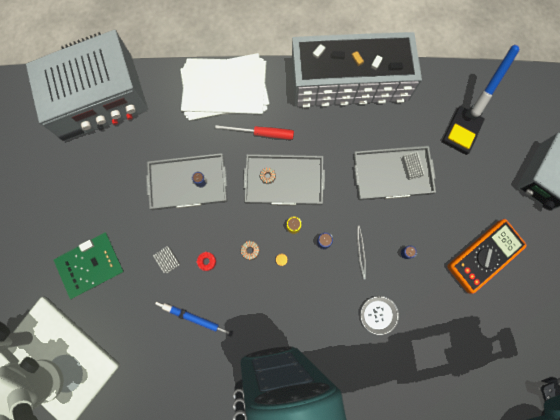

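View pics/scene0.png

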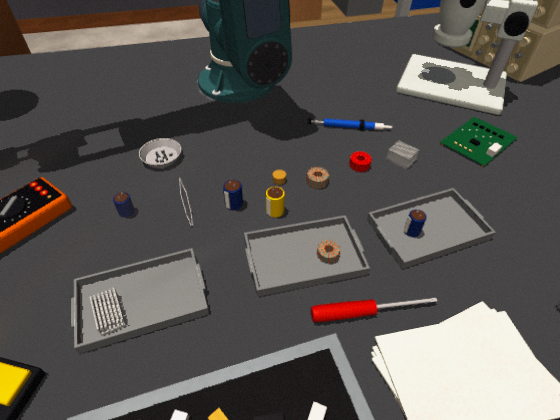

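The top view shows the heatsink (165,260), choke (250,250) and blue cans (325,241) and (409,252). The trays are capacitor (187,181), choke (285,180) and heatsink (395,173). The decoys are the red ring (206,261) and the yellow can (293,224). The scene view agrees. Next I'll look closer for the measurements.

```bash
python3 - <<'E'
from h import *
a,c=load('top0');b,d=load('scene0')
cv2.imwrite('pics/tc.png',cv2.resize(a[140:285,140:440],None,fx=2.6,fy=2.6,interpolation=cv2.INTER_CUBIC))
cv2.imwrite('pics/sc.png',cv2.resize(b[120:350,60:500],None,fx=1.8,fy=1.8,interpolation=cv2.INTER_CUBIC))
for n,im,cc,box in (('top',a,c,(140,140,440,285)),('scene',b,d,(60,120,500,350))):
    hsv=cv2.cvtColor(im,cv2.COLOR_BGR2HSV); x0,y0,x1,y1=box
    for k,lo,hi,m in (('blue',(105,90,30),(130,255,255),25),('copper',(5,60,90),(18,190,255),15)):
        M=cv2.inRange(hsv,lo,hi); N=np.zeros_like(M);N[y0:y1,x0:x1]=M[y0:y1,x0:x1]
        nn,_,st,ce=cv2.connectedComponentsWithStats(N)
        for i in range(1,nn):
            if st[i,4]>m: print(n,k,st[i],ce[i].round(1),onz(cc,*ce[i],0.04 if k=='blue' else .02).round(3))
E
```

```text
top blue [318 235  12  13  29] [321.  243.2] [ 0.445 -0.08   0.04 ]
top blue [401 247  11  12  50] [404.3 253.3] [ 0.419 -0.277  0.04 ]
top copper [260 167  16  17 112] [267.1 175.3] [0.615 0.048 0.02 ]
top copper [193 173   9   9  61] [197.3 177. ] [0.612 0.22  0.02 ]
top copper [288 218  12  12  96] [293.6 223.4] [ 0.495 -0.017  0.02 ]
top copper [320 234  11  11  99] [325.1 239.1] [ 0.457 -0.092  0.02 ]
top copper [240 240  20  21 165] [249.5 249.9] [0.431 0.089 0.02 ]
top copper [406 247   9   9  63] [410.  251.2] [ 0.426 -0.297  0.02 ]
scene blue [323 120  39   9 293] [342.6 123.5] [0.303 0.189 0.04 ]
scene blue [363 121  12   9  96] [368.6 125. ] [0.322 0.244 0.04 ]
scene blue [223 182  20  28 275] [234.9 197.7] [ 0.475 -0.09   0.04 ]
scene blue [113 194  20  23 227] [123.4 207.2] [ 0.45  -0.289  0.04 ]
scene blue [407 211  19  26 235] [415.  226.4] [0.62  0.202 0.04 ]
scene copper [307 166  23  17 224] [317.2 173.6] [0.428 0.088 0.02 ]
scene copper [272 169  15   7  28] [279. 171.] [0.401 0.014 0.02 ]
scene copper [226 181  13   9  92] [231.8 184.9] [ 0.419 -0.087  0.02 ]
scene copper [268 188  14  10  99] [274.8 192.2] [ 0.459 -0.009  0.02 ]
scene copper [115 193  12   8  58] [120.2 197. ] [ 0.4  -0.3   0.02]
scene copper [412 211  12   8  62] [417.7 214.6] [0.581 0.234 0.02 ]
scene copper [317 239  24  25 247] [328.4 248.7] [0.615 0.046 0.02 ]
```

View pics/tc.png

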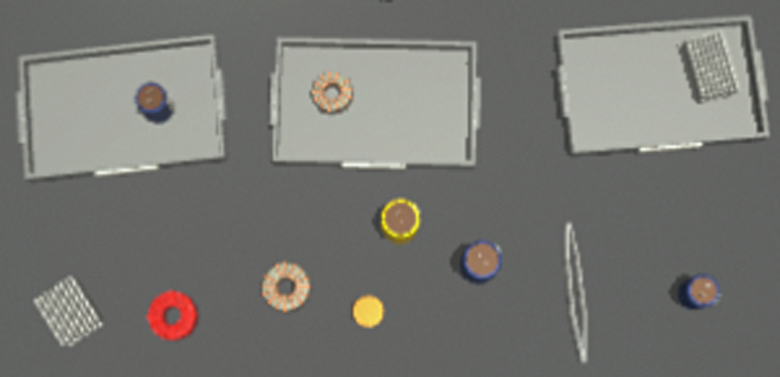

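View pics/sc.png

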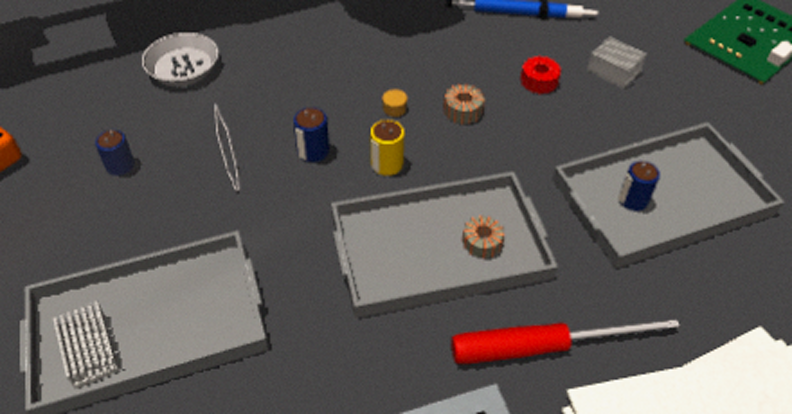

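The enlarged crops show clear rims and fin tops. I'll triangulate the part tops across both views and put the tray corners on the plane z = 0.02.

```bash
python3 - <<'E'
from h import *
a,c=load('top0');b,d=load('scene0')
T={'large':((325.1,239.1),(231.8,184.9)),'small':((410,251.2),(120.2,197)),'stcap':((197.3,177),(417.7,214.6)),'choke':((249.5,249.9),(317.2,173.6)),'stchoke':((267.1,175.3),(328.4,248.7)),'yellow':((293.6,223.4),(274.8,192.2)),
'hs':((68.5/2.6+140,312/2.6+140),(618.5/1.8+60,55/1.8+120))}
for k,(p,q) in T.items():
    X,e=tri(c,p,d,q); print(k,X.round(4),'gap',round(e,4))
f=lambda L,z:np.array([onz(c,u/2.6+140-.3,v/2.6+140-.3,z) for u,v in L])
for k,L,z in (('captray',[(20,56),(214,37),(225,158),(28,179)],.02),('chtray',[(277,39),(476,41),(475,165),(273,163)],.02),('hstray',[(557,32),(750,17),(768,136),(573,153)],.02),('hs',[(68,276),(102,322),(70,347),(34,303)],.028),('sths',[(681,40),(724,33),(738,96),(696,102)],.026)):
    P=f(L,z)[:,:2]; e=np.roll(P,-1,0)-P
    print(k,P.mean(0).round(4),'sides',np.linalg.norm(e,axis=1).round(4),'dirs',np.degrees(np.arctan2(e[:,1],e[:,0])).round(1))
    g=lambda L:0
for k,(u,v),(s,t) in (('cap rim',(20,56),(780,200)),('ch rim',(273,163),(515,174)),('hs rim',(573,153),(240,234)),('ch rim2',(475,165),(333,203))):
    X,e=tri(c,(u/2.6+139.7,v/2.6+139.7),d,(s/1.8+59.7,t/1.8+119.7));print(k,X.round(4),round(e,4))
E
```

```text
large [ 0.4528 -0.0899  0.0524] gap 0.0018
small [ 0.4241 -0.2923  0.0417] gap 0.0029
stcap [0.6038 0.2138 0.0503] gap 0.0011
choke [0.431  0.088  0.0228] gap 0.002
stchoke [0.615  0.0469 0.0196] gap 0.0014
yellow [ 0.4902 -0.0167  0.0517] gap 0.0016
hs [0.4076 0.2894 0.0247] gap 0.003
captray [0.6025 0.2472] sides [0.1887 0.1191 0.1877 0.1215] dirs [ -84.8 -173.7   95.9    6.7]
chtray [0.6065 0.006 ] sides [0.1902 0.1209 0.189  0.1209] dirs [-90.8 178.4  89.2  -1.1]
hstray [ 0.6232 -0.2687] sides [0.1905 0.1189 0.1889 0.1191] dirs [ -85.2 -175.4   94.9    5.3]
hs [0.4075 0.288 ] sides [0.0536 0.0369 0.0533 0.0398] dirs [-141.9  128.4   41.2  -51.1]
sths [ 0.6377 -0.3135] sides [0.0431 0.0632 0.0415 0.0622] dirs [ -80.4 -171.3   98.2   10.2]
cap rim [0.6518 0.3455 0.0233] 0.0033
ch rim [0.5487 0.1033 0.0157] 0.0022
hs rim [ 0.5568 -0.1801  0.0157] 0.0005
ch rim2 [ 0.5447 -0.0868  0.0203] 0.0005
```

The heights and sizes agree with the text: cans 0.052 and 0.042, ring 0.023, tray rims about 0.02. First I'll turn the tool to yaw 90°, so that tool x is world y, tool y is world x and tool z is down.

Request:
move_arm --motion '[0,0,-0.137,0,0,0,0.7,0,0,-0.137,0,0,0,0.7,0,0,-0.137,0,0,0,0.7,0,0,-0.137,0,0,0,0.7,0,0,-0.137,0,0,0,0.7,0,0,-0.137,0,0,0,0.7,0,0,-0.137,0,0,0,0.7,0,0,-0.137,0,0,0,0.7,0,0,-0.137,0,0,0,0.7,0,0,-0.137,0,0,0,0.7,0,0,-0.137,0,0,0,0.7,0,0,-0.137,0,0,0,0.7]'

```text
time: 1.15
tool_pos: [0.1513, -0.5285, 0.205]
ee_rot: [-3.141, -0.001, 1.575]
wrist_force: [0.0, -0.3, -0.5]
width: 0.0661
finger_force: 0.0
```

Request:
move_arm --motion '[0,0,0,0.22,0.25,0,0.7,0,0,0,0.22,0.25,0,0.7,0,0,0,0.22,0.25,0,0.7,0,0,0,0.22,0.25,0,0.7,0,0,0,0.22,0.25,0,0.7,0,0,0,0.22,0.25,0,0.7,0,0,0,0.22,0.25,0,0.7,0,0,0,0.22,0.25,0,0.7,0,0,0,0.22,0.25,0,0.7,0,0,0,0.22,0.25,0,0.7,0,0,0,0,0.22,0,0.7,0,0,0,0,0,0,0.7]'

```text
time: 2.15
tool_pos: [0.4264, -0.3073, 0.2048]
ee_rot: [3.141, -0.001, 1.575]
wrist_force: [-0.9, -0.5, -0.9]
width: 0.0655
finger_force: 0.0
```

```bash
python3 - <<'E'
from h import *
im,c=snap('wrist','w1')
for z,p in ((.04,(.4241,-.2923)),(.0,(.4241,-.2923))): print(proj(c,[*p,z]))
hsv=cv2.cvtColor(im,cv2.COLOR_RGB2HSV)
for k,lo,hi in (('copper',(5,60,70),(18,200,255)),('blue',(105,80,25),(130,255,255))):
    n,_,st,ce=cv2.connectedComponentsWithStats(cv2.inRange(hsv,lo,hi))
    for i in range(1,n):
        if st[i,4]>60: print(k,st[i],ce[i],onz(c,*ce[i],.0405),[tri(c,ce[i],load('top0')[1],(410,251.2))])
E
```

```text
[275.21145569 183.1295307 ]
[275.38763548 178.7952021 ]
copper [266 176  19  19 280] [275.02142857 184.94642857] [ 0.42388189 -0.29439321  0.0405    ] [(array([ 0.42465999, -0.29587773,  0.02595776]), np.float64(0.0022136457881040154))]
copper [219 253  64  36  95] [253.12631579 267.48421053] [ 0.39634117 -0.39975027  0.0405    ] [(array([ 0.40969826, -0.21051459,  0.4075221 ]), np.float64(0.05495938248444665))]
blue [286   0  31  24 464] [297.86853448  10.75431034] [ 0.44757561 -0.10946019  0.0405    ] [(array([ 0.41481182, -0.21583811,  0.31209547]), np.float64(0.03147260072340499))]
blue [263 170  25  28 202] [275.28217822 180.53465347] [ 0.42418053 -0.28914719  0.0405    ] [(array([ 0.42376037, -0.28820436,  0.04996628]), np.float64(0.0011476425870078325))]
```

View pics/w1.png

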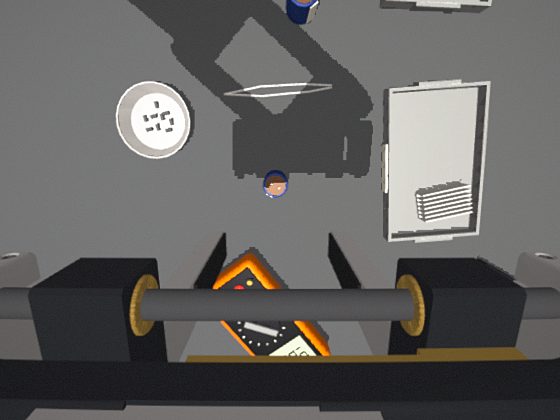

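The wrist view shows the small can at (275,184), which gives (0.424, -0.2935), in line with the other views. I'll move down onto it and close.

Request:
move_arm --motion '[0,0,0,0.07,-0.012,0.1,0.7,0,0,0,0.068,-0.012,0.2,0.7,0,0,0,0,0,0.25,0.7,0,0,0,0,0,0.25,0.7,0,0,0,0,0,0.25,0.7,0,0,0,0,0,0.25,0.7,0,0,0,0,0,0.2,0.7,0,0,0,0,0,0.2,0.7,0,0,0,0,0,0.15,0.7,0,0,0,0,0,0.07,0.7,0,0,0,0,0,0.05,0.7,0,0,0,0,0,0,0.7]'

```text
time: 3.2
tool_pos: [0.4202, -0.2953, 0.0078]
ee_rot: [-3.14, -0.001, 1.569]
wrist_force: [-0.4, -0.7, -0.5]
width: 0.0657
finger_force: 0.0
```

Request:
move_arm --motion '[0,0,0,0,0,0,0.5,0,0,0,0,0,0,0.4,0,0,0,0,0,0,0.36,0,0,0,0,0,0,0.34,0,0,0,0,0,0,0.32,0,0,0,0,0,0,0.3,0,0,0,0,0,0,0.28,0,0,0,0,0,0,0.2,0,0,0,0,0,0,0.2,0,0,0,0,0,0,0.2,0,0,0,0,0,0,0.2,0,0,0,0,0,0,0.2]'

```text
time: 4.2
tool_pos: [0.4216, -0.2954, 0.009]
ee_rot: [3.141, 0.001, 1.57]
wrist_force: [1.6, 0.3, 3.8]
width: 0.0294
finger_force: 30.0
```

Gripped at 29.4 mm with 30 N. Next is lifting it and carrying it toward the capacitor tray, target (0.596, 0.313).

Request:
move_arm --motion '[0,0,0,0,0,-0.1,0.2,0,0,0,0,0,-0.2,0.2,0,0,0,0,0,-0.2,0.2,0,0,0,0,0,-0.25,0.2,0,0,0,0.1,0.03,-0.25,0.2,0,0,0,0.2,0.06,0,0.2,0,0,0,0.3,0.09,0,0.2,0,0,0,0.3,0.09,0,0.2,0,0,0,0.3,0.09,0,0.2,0,0,0,0.3,0.09,0,0.2,0,0,0,0.3,0.09,0,0.2,0,0,0,0.3,0.09,0,0.2]'

```text
time: 5.2
tool_pos: [0.4837, -0.0839, 0.1083]
ee_rot: [-3.14, 0.0, 1.57]
wrist_force: [0.2, 0.1, -0.5]
width: 0.0295
finger_force: 30.0
```

Request:
move_arm --motion '[0,0,0,0.35,0.1,0,0.2,0,0,0,0.35,0.1,0,0.2,0,0,0,0.35,0.1,0,0.2,0,0,0,0.35,0.1,0,0.2,0,0,0,0.35,0.1,0,0.2,0,0,0,0.35,0.1,0,0.2,0,0,0,0.35,0.1,0,0.2,0,0,0,0.35,0.1,0,0.2,0,0,0,0.35,0.1,0,0.2,0,0,0,0.3,0.1,0,0.2,0,0,0,0.2,0.08,0,0.2,0,0,0,0.1,0.04,0,0.2]'

```text
time: 6.2
tool_pos: [0.5963, 0.2921, 0.1075]
ee_rot: [-3.14, 0.0, 1.573]
wrist_force: [-0.4, -0.5, -0.4]
width: 0.0297
finger_force: 30.0
```

Request:
move_arm --motion '[0,0,0,0.1,0,0,0.2,0,0,0,0,0,0,0.2,0,0,0,0,0,0,0.2]'

```text
time: 6.45
tool_pos: [0.5962, 0.2988, 0.1082]
ee_rot: [-3.141, 0.001, 1.57]
wrist_force: [0.7, -0.6, -0.4]
width: 0.0294
finger_force: 30.0
```

Request:
move_arm --motion '[0,0,0,0.06,0,0.1,0.2,0,0,0,0.06,0,0.2,0.2,0,0,0,0,0,0.2,0.2,0,0,0,0,0,0.15,0.2,0,0,0,0,0,0.1,0.2,0,0,0,0,0,0.07,0.2,0,0,0,0,0,0.05,0.2,0,0,0,0,0,0.03,0.2,0,0,0,0,0,0.02,0.2,0,0,0,0,0,0,0.2,0,0,0,0,0,0,0.2]'

```text
time: 7.37
tool_pos: [0.5972, 0.3118, 0.0173]
ee_rot: [3.14, -0.001, 1.57]
wrist_force: [0.0, 0.3, 0.2]
width: 0.0298
finger_force: 30.0
```

Request:
move_arm --motion '[0,0,0,0,0,0.02,0.2,0,0,0,0,0,0.02,0.2,0,0,0,0,0,0,0.2,0,0,0,0,0,0,0.2]'

```text
time: 7.7
tool_pos: [0.5971, 0.3119, 0.013]
ee_rot: [3.14, -0.001, 1.57]
wrist_force: [0.5, 0.8, 1.1]
width: 0.0291
finger_force: 30.0
```

Request:
move_arm --motion '[0,0,0,0,0,0.01,0.2,0,0,0,0,0,0,0.2,0,0,0,0,0,0,0.2]'

```text
time: 7.95
tool_pos: [0.5972, 0.3119, 0.013]
ee_rot: [3.14, -0.001, 1.57]
wrist_force: [-1.4, 0.3, 5.9]
width: 0.0295
finger_force: 30.0
```

Contact is at about 6 N. I'll release, rise and check the placing.

Request:
move_arm --motion '[0,0,0,0,0,0,0.33,0,0,0,0,0,0,0.4,0,0,0,0,0,0,0.5,0,0,0,0,0,0,0.55,0,0,0,0,0,-0.1,0.55,0,0,0,0,0,-0.2,0.55,0,0,0,0,0,-0.3,0.55,0,0,0,0,0,-0.3,0.55,0,0,0,0,0,-0.3,0.55,0,0,0,0,0,-0.2,0.55,0,0,0,-0.2,-0.1,-0.1,0.55,0,0,0,-0.3,-0.1,0,0.55]'

```text
time: 8.95
tool_pos: [0.5781, 0.2639, 0.1662]
ee_rot: [3.134, -0.004, 1.573]
wrist_force: [1.0, -0.6, 1.0]
width: 0.0514
finger_force: 0.0
```

Request:
move_arm --motion '[0,0,0,-0.4,-0.15,0,0.7,0,0,0,-0.4,-0.15,0,0.7,0,0,0,-0.4,-0.15,0,0.7,0,0,0,-0.4,-0.15,0,0.7,0,0,0,-0.4,-0.15,0,0.7,0,0,0,-0.4,-0.15,0,0.7,0,0,0,-0.4,-0.15,0,0.7,0,0,0,-0.4,-0.1,0,0.7,0,0,0,-0.3,-0.05,0,0.7,0,0,0,-0.2,0,0,0.7,0,0,0,0,0,0,0.7,0,0,0,0,0,0,0.7]'

```text
time: 9.95
tool_pos: [0.4588, -0.1019, 0.1621]
ee_rot: [3.141, -0.0, 1.568]
wrist_force: [0.3, -0.4, -0.9]
width: 0.0658
finger_force: 0.0
```

```bash
cat > look.py <<'E'
from h import *
import sys
f=sys.argv[1]
im,c=snap('wrist',f); b,d=snap('top',f+'t')
o=robot.get_obs();print(o['tool_pos'].round(4),o['ee_rot'])
for nm,img,cc,mn in (('wrist',im,c,80),('top',b,d,30)):
    hsv=cv2.cvtColor(img,cv2.COLOR_RGB2HSV)
    n,_,st,ce=cv2.connectedComponentsWithStats(cv2.inRange(hsv,(5,60,70),(18,200,255)))
    for i in range(1,n):
        if st[i,4]>mn: print(nm,st[i],ce[i].round(1),'z=.02',onz(cc,*ce[i],.022)[:2].round(4),'z=.05',onz(cc,*ce[i],.05)[:2].round(4))
E
python3 look.py w2
```

```text
[ 0.459  -0.1005  0.1618] [ 3.14124427e+00 -5.47223045e-04  1.57064897e+00]
wrist [226   0  47  43 839] [249.3  17.5] z=.02 [0.4322 0.0805] z=.05 [0.4345 0.0702]
wrist [408  37  45  44 682] [430.8  58.9] z=.02 [0.615  0.0429] z=.05 [0.6013 0.0359]
wrist [296 105  29  31 685] [309.9 120.1] z=.02 [ 0.4935 -0.0169] z=.05 [ 0.4905 -0.0187]
wrist [258 182  27  28 583] [271.  195.6] z=.02 [ 0.452  -0.0973] z=.05 [ 0.4526 -0.0921]
top [260 167  16  17 110] [267.  175.3] z=.02 [0.6147 0.0477] z=.05 [0.6073 0.0467]
top [193 173   9   9  61] [197.3 177. ] z=.02 [0.6115 0.2196] z=.05 [0.6042 0.2142]
top [152 177   9   9  59] [156.2 180.8] z=.02 [0.6025 0.3222] z=.05 [0.5954 0.3142]
top [289 218  11  11  94] [293.7 223.4] z=.02 [ 0.4949 -0.0169] z=.05 [ 0.4906 -0.0163]
top [447 218  80  76 335] [490.  257.2] z=.02 [ 0.4087 -0.4961] z=.05 [ 0.4065 -0.4833]
top [320 234   7  10  44] [322.9 237.8] z=.02 [ 0.4598 -0.0866] z=.05 [ 0.4563 -0.0842]
top [240 240  20  21 166] [249.4 250. ] z=.02 [0.4311 0.0892] z=.05 [0.4284 0.0872]
top [454 243  27  33  42] [464.2 259.1] z=.02 [ 0.4052 -0.4299] z=.05 [ 0.4031 -0.4188]
```

The small can stands where intended and the stored parts haven't moved. The large can measures (0.4526, -0.091), so that's next.

Request:
move_arm --motion '[0,0,0,0.05,-0.03,0.1,0.7,0,0,0,0.04,-0.032,0.2,0.7,0,0,0,0,0,0.2,0.7,0,0,0,0,0,0.25,0.7,0,0,0,0,0,0.2,0.7,0,0,0,0,0,0.2,0.7,0,0,0,0,0,0.15,0.7,0,0,0,0,0,0.1,0.7,0,0,0,0,0,0.06,0.7,0,0,0,0,0,0.02,0.7,0,0,0,0,0,0,0.7,0,0,0,0,0,0,0.6]'

```text
time: 11.05
tool_pos: [0.4534, -0.0923, 0.0143]
ee_rot: [3.14, 0.001, 1.57]
wrist_force: [-0.4, 0.3, 0.4]
width: 0.0619
finger_force: 0.0
```

Request:
move_arm --motion '[0,0,0,0,0,0,0.5,0,0,0,0,0,0,0.45,0,0,0,0,0,0,0.41,0,0,0,0,0,0,0.39,0,0,0,0,0,0,0.37,0,0,0,0,0,0,0.35,0,0,0,0,0,0,0.3,0,0,0,0,0,0,0.25,0,0,0,0,0,0,0.25,0,0,0,0,0,0,0.25,0,0,0,0,0,0,0.25,0,0,0,0,0,0,0.25]'

```text
time: 12.05
tool_pos: [0.4529, -0.0925, 0.0137]
ee_rot: [3.141, 0.0, 1.57]
wrist_force: [-0.1, -0.2, 3.0]
width: 0.0346
finger_force: 30.0
```

Request:
move_arm --motion '[0,0,0,0,0,-0.1,0.25,0,0,0,0,0,-0.2,0.25,0,0,0,0,0,-0.2,0.25,0,0,0,0,0,-0.2,0.25,0,0,0,0,0,-0.2,0.25,0,0,0,0.1,0.04,0,0.25,0,0,0,0.2,0.08,0,0.25,0,0,0,0.3,0.12,0,0.25,0,0,0,0.3,0.12,0,0.25,0,0,0,0.3,0.12,0,0.25,0,0,0,0.3,0.12,0,0.25,0,0,0,0.3,0.12,0,0.25]'

```text
time: 13.05
tool_pos: [0.5244, 0.09, 0.102]
ee_rot: [-3.14, -0.0, 1.57]
wrist_force: [0.3, 0.0, -0.3]
width: 0.0345
finger_force: 30.0
```

Request:
move_arm --motion '[0,0,0,0.3,0.12,0,0.25,0,0,0,0.3,0.12,0,0.25,0,0,0,0.3,0.12,0,0.25,0,0,0,0.3,0.12,0,0.25,0,0,0,0.3,0.12,0,0.25,0,0,0,0.2,0.1,0,0.25,0,0,0,0.07,0.06,0,0.25,0,0,0,0,0,0,0.25,0,0,0,0,0,0,0.25,0,0,0,0,0,0,0.25]'

```text
time: 13.88
tool_pos: [0.6004, 0.2633, 0.1028]
ee_rot: [-3.14, 0.001, 1.569]
wrist_force: [-0.4, 0.4, -0.3]
width: 0.0343
finger_force: 30.0
```

Position is good, so I'll lower it from 0.103 toward 0.018.

Request:
move_arm --motion '[0,0,0,0,0,0.1,0.25,0,0,0,0,0,0.2,0.25,0,0,0,0,0,0.2,0.25,0,0,0,0,0,0.12,0.25,0,0,0,0,0,0.08,0.25,0,0,0,0,0,0.05,0.25,0,0,0,0,0,0.03,0.25,0,0,0,0,0,0.02,0.25,0,0,0,0,0,0.02,0.25,0,0,0,0,0,0.02,0.25,0,0,0,0,0,0,0.25,0,0,0,0,0,0,0.25]'

```text
time: 14.88
tool_pos: [0.6012, 0.2647, 0.0198]
ee_rot: [3.141, -0.0, 1.57]
wrist_force: [0.4, 0.1, -0.3]
width: 0.0341
finger_force: 30.0
```

Request:
move_arm --motion '[0,0,0,0,0,0.01,0.25,0,0,0,0,0,0,0.25,0,0,0,0,0,0,0.25]'

```text
time: 15.13
tool_pos: [0.601, 0.2646, 0.0185]
ee_rot: [3.141, 0.0, 1.57]
wrist_force: [0.6, -0.5, -0.8]
width: 0.0344
finger_force: 30.0
```

Request:
move_arm --motion '[0,0,0,0,0,0.01,0.25,0,0,0,0,0,0,0.25,0,0,0,0,0,0,0.25]'

```text
time: 15.38
tool_pos: [0.6012, 0.2647, 0.0178]
ee_rot: [3.141, -0.0, 1.57]
wrist_force: [0.7, -0.3, 1.1]
width: 0.0347
finger_force: 30.0
```

Request:
move_arm --motion '[0,0,0,0,0,0.005,0.36,0,0,0,0,0,0,0.39,0,0,0,0,0,0,0.45,0,0,0,0,0,0,0.55,0,0,0,0,0,0,0.6,0,0,0,0,0,-0.1,0.6,0,0,0,0,0,-0.2,0.6,0,0,0,0,0,-0.3,0.6,0,0,0,0,0,-0.3,0.6,0,0,0,0,0,-0.3,0.6,0,0,0,-0.1,-0.1,-0.2,0.6,0,0,0,-0.2,-0.2,0,0.6]'

```text
time: 16.38
tool_pos: [0.5747, 0.2366, 0.1641]
ee_rot: [3.129, -0.004, 1.572]
wrist_force: [-0.3, 0.0, 0.9]
width: 0.0565
finger_force: 0.0
```

Request:
move_arm --motion '[0,0,0,-0.3,-0.3,0,0.7,0,0,0,-0.3,-0.3,0,0.7,0,0,0,-0.3,-0.3,0,0.7,0,0,0,-0.3,-0.3,0,0.7,0,0,0,-0.2,-0.2,0,0.7,0,0,0,-0.1,0,0,0.7,0,0,0,-0.1,0,0,0.7,0,0,0,0,0,0,0.7,0,0,0,0,0,0,0.7]'

```text
time: 17.13
tool_pos: [0.4341, 0.0769, 0.1574]
ee_rot: [3.141, -0.001, 1.569]
wrist_force: [-0.4, 0.3, 0.4]
width: 0.0656
finger_force: 0.0
```

```bash
python3 look.py w3
```

```text
[0.4339 0.0774 0.1569] [-3.14145551e+00 -3.68772357e-04  1.57052461e+00]
wrist [455   0  30  13 282] [469.1   4.7] z=.02 [0.6204 0.2701] z=.05 [0.6038 0.2586]
wrist [451  49  25  27 511] [463.   62.1] z=.02 [0.6208 0.2182] z=.05 [0.6042 0.2114]
wrist [260 170  26  17 180] [273.1 178.5] z=.02 [0.4299 0.1011] z=.05 [0.4302 0.1047]
wrist [254 181  41  32 271] [274.2 193.9] z=.02 [0.431  0.0842] z=.05 [0.4312 0.0893]
wrist [419 209  38  26 306] [439.7 221.1] z=.02 [0.6167 0.0529] z=.05 [0.6005 0.0608]
wrist [416 222  32  24 250] [431.1 233.8] z=.02 [0.6087 0.038 ] z=.05 [0.5932 0.0472]
wrist [319 281  23   8 131] [330.3 285.4] z=.02 [ 0.4966 -0.0254] z=.05 [ 0.491  -0.0106]
top [260 167  16  14  97] [267.1 174.6] z=.02 [0.6165 0.0474] z=.05 [0.6091 0.0464]
top [170 173  11  11  93] [174.7 178. ] z=.02 [0.6093 0.2759] z=.05 [0.602  0.2692]
top [193 173   9   9  61] [197.3 177. ] z=.02 [0.6115 0.2196] z=.05 [0.6042 0.2142]
top [152 177   9   9  60] [156.2 180.9] z=.02 [0.6024 0.3223] z=.05 [0.5953 0.3144]
top [288 218  12  12  97] [293.6 223.5] z=.02 [ 0.4947 -0.0166] z=.05 [ 0.4904 -0.016 ]
top [447 218  80  76 328] [490.1 257.1] z=.02 [ 0.4088 -0.4962] z=.05 [ 0.4067 -0.4834]
top [455 243  26  33  40] [464.6 258.9] z=.02 [ 0.4056 -0.4308] z=.05 [ 0.4036 -0.4197]
```

View pics/w3.png

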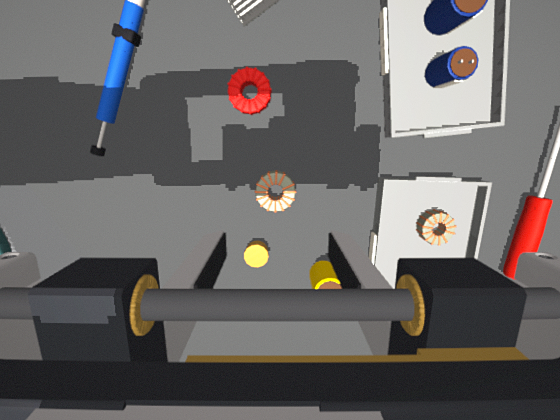

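All three cans stand upright in the capacitor tray, two of them visible at the top right. The choke is at (275,191), about (0.431, 0.0885). I'll move down and grip it low.

Request:
move_arm --motion '[0,0,0,0.06,-0.02,0.1,0.75,0,0,0,0.05,-0.01,0.2,0.75,0,0,0,0,0,0.25,0.75,0,0,0,0,0,0.25,0.75,0,0,0,0,0,0.25,0.75,0,0,0,0,0,0.2,0.75,0,0,0,0,0,0.12,0.75,0,0,0,0,0,0.08,0.75,0,0,0,0,0,0.04,0.75,0,0,0,0,0,0.03,0.75,0,0,0,0,0,0,0.7,0,0,0,0,0,0,0.6]'

```text
time: 18.23
tool_pos: [0.4307, 0.0881, 0.0056]
ee_rot: [3.14, -0.0, 1.57]
wrist_force: [-0.2, 0.1, 0.0]
width: 0.0623
finger_force: 0.0
```

Request:
move_arm --motion '[0,0,0,0,0,0,0.55,0,0,0,0,0,0,0.5,0,0,0,0,0,0,0.48,0,0,0,0,0,0,0.46,0,0,0,0,0,0,0.44,0,0,0,0,0,0,0.4,0,0,0,0,0,0,0.35,0,0,0,0,0,0,0.3,0,0,0,0,0,0,0.3,0,0,0,0,0,0,0.3]'

```text
time: 19.07
tool_pos: [0.4309, 0.0878, 0.0057]
ee_rot: [3.14, 0.0, 1.57]
wrist_force: [1.5, 0.6, 5.4]
width: 0.0431
finger_force: 30.0
```

Request:
move_arm --motion '[0,0,0,0,0,-0.1,0.3,0,0,0,0,0,-0.2,0.3,0,0,0,0,0,-0.25,0.3,0,0,0,0,0,-0.25,0.3,0,0,0,0,0.1,-0.1,0.3,0,0,0,-0.2,0.24,0,0.3,0,0,0,-0.2,0.3,0,0.3,0,0,0,-0.2,0.3,0,0.3,0,0,0,-0.2,0.3,0,0.3,0,0,0,-0.2,0.3,0,0.3,0,0,0,-0.15,0.15,0,0.3,0,0,0,-0.08,0.05,0,0.3]'

```text
time: 20.07
tool_pos: [0.6045, -0.0372, 0.0933]
ee_rot: [-3.138, -0.0, 1.568]
wrist_force: [0.4, 0.4, -0.9]
width: 0.0434
finger_force: 30.0
```

Request:
move_arm --motion '[0,0,0,0,0,0,0.3,0,0,0,0,0,0.1,0.3,0,0,0,0,0,0.2,0.3,0,0,0,0,0,0.2,0.3,0,0,0,0,0,0.12,0.3,0,0,0,0,0,0.08,0.3,0,0,0,0,0,0.05,0.3,0,0,0,0,0,0.04,0.3,0,0,0,0,0,0.02,0.3,0,0,0,0,0,0,0.3,0,0,0,0,0,0,0.3]'

```text
time: 20.98
tool_pos: [0.6045, -0.0354, 0.0148]
ee_rot: [3.14, 0.0, 1.57]
wrist_force: [-0.0, 0.2, -0.7]
width: 0.0432
finger_force: 30.0
```

Request:
move_arm --motion '[0,0,0,0,0,0.02,0.3,0,0,0,0,0,0.02,0.3,0,0,0,0,0,0,0.3,0,0,0,0,0,0,0.3]'

```text
time: 21.32
tool_pos: [0.6039, -0.0354, 0.0099]
ee_rot: [-3.142, 0.0, 1.57]
wrist_force: [0.1, 0.6, -0.9]
width: 0.043
finger_force: 30.0
```

Request:
move_arm --motion '[0,0,0,0,0,0.01,0.3,0,0,0,0,0,0,0.3,0,0,0,0,0,0,0.3]'

```text
time: 21.57
tool_pos: [0.604, -0.0354, 0.0098]
ee_rot: [3.141, 0.0, 1.57]
wrist_force: [-1.8, -0.2, 3.6]
width: 0.0434
finger_force: 30.0
```

Request:
move_arm --motion '[0,0,0,0,0,0,0.48,0,0,0,0,0,0,0.53,0,0,0,0,0,0,0.6,0,0,0,0,0,0,0.65,0,0,0,0,0,-0.1,0.65,0,0,0,0,0,-0.2,0.65,0,0,0,0,0,-0.3,0.65,0,0,0,0,0,-0.3,0.65,0,0,0,0,0,-0.3,0.65,0,0,0,0,0,-0.2,0.65,0,0,0,0.2,-0.15,-0.1,0.65,0,0,0,0.3,-0.2,0,0.65]'

```text
time: 22.57
tool_pos: [0.5716, 0.013, 0.1636]
ee_rot: [3.133, 0.002, 1.566]
wrist_force: [0.0, 0.3, 0.3]
width: 0.0612
finger_force: 0.0
```

Request:
move_arm --motion '[0,0,0,0.3,-0.25,0,0.7,0,0,0,0.3,-0.25,0,0.7,0,0,0,0.3,-0.25,0,0.7,0,0,0,0.3,-0.25,0,0.7,0,0,0,0.3,-0.25,0,0.7,0,0,0,0.3,-0.2,0,0.7,0,0,0,0.3,-0.15,0,0.7,0,0,0,0.2,0,0,0.7,0,0,0,0.1,0,0,0.7,0,0,0,0,0,0,0.7,0,0,0,0,0,0,0.7]'

```text
time: 23.48
tool_pos: [0.4095, 0.2545, 0.1591]
ee_rot: [3.141, 0.001, 1.57]
wrist_force: [0.0, -0.1, 1.1]
width: 0.0662
finger_force: 0.0
```

```bash
python3 look.py w4|grep -v '^wrist'; python3 - <<'E'
from h import *
a,c=load('w4');print(proj(c,[.4075,.288,.028]))
E
```

```text
[0.4097 0.2538 0.1589] [-3.14156329e+00  8.42951646e-04  1.56842679e+00]
top [260 167  16  17 111] [267.1 175.2] z=.02 [0.6148 0.0474] z=.05 [0.6075 0.0464]
top [291 171  18  19 135] [299.9 180. ] z=.02 [ 0.6024 -0.0329] z=.05 [ 0.5954 -0.0319]
top [170 173  11  11  93] [174.7 178. ] z=.02 [0.6093 0.2759] z=.05 [0.602  0.2692]
top [193 173   9   9  61] [197.3 177. ] z=.02 [0.6115 0.2196] z=.05 [0.6042 0.2142]
top [152 177   9   9  61] [156.1 180.8] z=.02 [0.6025 0.3225] z=.05 [0.5954 0.3145]
top [288 218  12  12  96] [293.6 223.4] z=.02 [ 0.4948 -0.0166] z=.05 [ 0.4905 -0.0159]
top [447 218  80  76 327] [490.3 256.7] z=.02 [ 0.4098 -0.497 ] z=.05 [ 0.4076 -0.4842]
top [454 246  24  40  50] [463.8 264.7] z=.02 [ 0.3915 -0.428 ] z=.05 [ 0.3898 -0.4169]
[275.32929629 170.08127234]
```

View pics/w4.png

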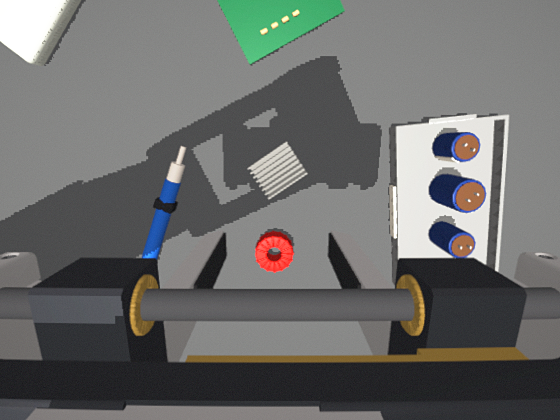

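The heatsink is at (277,170), with its fins running lower-left to upper-right. I'll measure its outline on the fin-top plane.

```bash
python3 - <<'E'
from h import *
a,c=load('w4');x0,y0=235,130
g=a[y0:215,x0:320]; cv2.imwrite('pics/hs.png',cv2.resize(g,None,fx=6,fy=6,interpolation=cv2.INTER_CUBIC))
hsv=cv2.cvtColor(g,cv2.COLOR_BGR2HSV)
for th in (140,170):
    M=cv2.morphologyEx((hsv[:,:,2]>th).astype(np.uint8),cv2.MORPH_CLOSE,np.ones((5,5)))
    n,l,st,ce=cv2.connectedComponentsWithStats(M); i=1+np.argmax(st[1:,4])
    cn=max(cv2.findContours((l==i).astype(np.uint8),cv2.RETR_EXTERNAL,cv2.CHAIN_APPROX_NONE)[0],key=cv2.contourArea)[:,0]
    P=np.array([onz(c,u+x0,v+y0,.028)[:2] for u,v in cn]).astype(np.float32)
    print(th,st[i,4],cv2.minAreaRect(P*1000), cv2.minAreaRect(cn.astype(np.float32)))
E
```

```text
140 1794 ((409.39593505859375, 287.2041320800781), (50.262176513671875, 41.14289093017578), 33.91929626464844) ((42.28248977661133, 40.274532318115234), (38.678466796875, 48.05194091796875), 55.491477966308594)
170 1741 ((409.21893310546875, 287.196533203125), (49.97017288208008, 40.05115509033203), 34.0291748046875) ((41.991539001464844, 40.68758773803711), (38.156673431396484, 47.207618713378906), 55.7131233215332)
```

View pics/hs.png

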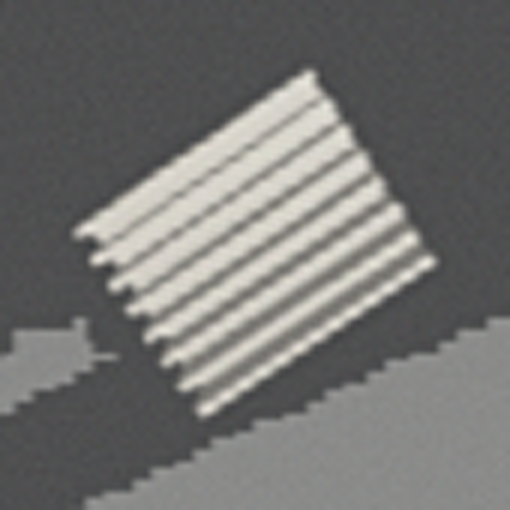

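The outline measures 50 x 40 mm, centred at (0.409, 0.287), with the fins at 34°. I'll shift over it and turn by -56°, then go down.

Request:
move_arm --motion '[0,0,0,0.16,-0.004,0,0.75,0,0,0,0.17,-0.004,0,0.75,0,0,0.137,0,0,0,0.75,0,0,0.137,0,0,0.1,0.75,0,0,0.137,0,0,0.1,0.75,0,0,0.137,0,0,0.1,0.75,0,0,0.137,0,0,0.1,0.75,0,0,0.137,0,0,0.1,0.75,0,0,0.137,0,0,0.1,0.75,0,0,0.137,0,0,0.1,0.75,0,0,0.145,0,0,0,0.75,0,0,0,0,0,0,0.75]'

```text
time: 24.58
tool_pos: [0.4085, 0.2862, 0.088]
ee_rot: [3.141, 0.002, 0.591]
wrist_force: [-0.7, 0.6, 0.3]
width: 0.0706
finger_force: 0.0
```

Request:
move_arm --motion '[0,0,0,0,0,0,0.75,0,0,0,0,0,0,0.75]'

```text
time: 24.75
tool_pos: [0.409, 0.2873, 0.0894]
ee_rot: [3.141, -0.001, 0.596]
wrist_force: [-0.5, -0.3, 0.5]
width: 0.0704
finger_force: 0.0
```

Yaw is 34.1° and the tool is centred. Down to 0.005 and close.

Request:
move_arm --motion '[0,0,0,0,0,0.1,0.75,0,0,0,0,0,0.2,0.75,0,0,0,0,0,0.2,0.75,0,0,0,0,0,0.15,0.75,0,0,0,0,0,0.1,0.75,0,0,0,0,0,0.05,0.75,0,0,0,0,0,0.03,0.75,0,0,0,0,0,0,0.75,0,0,0,0,0,0,0.65,0,0,0,0,0,0,0.55,0,0,0,0,0,0,0.5,0,0,0,0,0,0,0.46]'

```text
time: 25.75
tool_pos: [0.4088, 0.2881, 0.0066]
ee_rot: [3.141, -0.001, 0.595]
wrist_force: [-0.5, -0.6, 0.4]
width: 0.0474
finger_force: 0.0
```

Request:
move_arm --motion '[0,0,0,0,0,0,0.44,0,0,0,0,0,0,0.42,0,0,0,0,0,0,0.4,0,0,0,0,0,0,0.38,0,0,0,0,0,0,0.3,0,0,0,0,0,0,0.3,0,0,0,0,0,0,0.3,0,0,0,0,0,0,0.3]'

```text
time: 26.42
tool_pos: [0.4087, 0.2878, 0.0063]
ee_rot: [3.141, -0.001, 0.595]
wrist_force: [0.1, -1.9, 3.4]
width: 0.0398
finger_force: 30.0
```

Request:
move_arm --motion '[0,0,0,0,0,-0.1,0.3,0,0,0,0,0,-0.2,0.3,0,0,-0.1353,0,0,-0.2,0.3,0,0,-0.1353,0,0,-0.2,0.3,0,0,-0.1353,0,0,-0.2,0.3,0,0,-0.1353,0,0,-0.1,0.3,0,0,-0.1353,0,0,0,0.3,0,0,-0.1353,0,0,0,0.3,0,0,-0.1353,0,0,0,0.3,0,0,-0.1353,0,0,0,0.3,0,0,-0.1353,0,0,0,0.3,0,0,-0.1353,0,0,0,0.3]'

```text
time: 27.42
tool_pos: [0.4077, 0.288, 0.1058]
ee_rot: [-3.14, -0.0, 1.663]
wrist_force: [-0.5, -0.6, -1.2]
width: 0.0396
finger_force: 30.0
```

Request:
move_arm --motion '[0,0,0,-0.1,0.03,0,0.3,0,0,0,-0.2,0.06,0,0.3,0,0,0,-0.3,0.09,0,0.3,0,0,0,-0.3,0.09,0,0.3,0,0,0,-0.3,0.09,0,0.3,0,0,0,-0.3,0.09,0,0.3,0,0,0,-0.3,0.09,0,0.3,0,0,0,-0.3,0.09,0,0.3,0,0,0,-0.3,0.09,0,0.3,0,0,0,-0.3,0.1,0,0.3,0,0,0,-0.3,0.1,0,0.3,0,0,0,-0.3,0.1,0,0.3]'

```text
time: 28.42
tool_pos: [0.5386, -0.034, 0.1059]
ee_rot: [-3.141, -0.0, 1.654]
wrist_force: [0.4, -0.0, -1.3]
width: 0.0395
finger_force: 30.0
```

Request:
move_arm --motion '[0,0,0,-0.3,0.1,0,0.3,0,0,0,-0.3,0.1,0,0.3,0,0,0,-0.3,0.1,0,0.3,0,0,0,-0.3,0.1,0,0.3,0,0,0,-0.3,0.1,0,0.3,0,0,0,-0.3,0.08,0,0.3,0,0,0,-0.2,0.05,0,0.3,0,0,0,-0.03,0,0,0.3,0,0,0,0,0,0,0.3,0,0,0,0,0,0,0.3]'

```text
time: 29.25
tool_pos: [0.6185, -0.2282, 0.1056]
ee_rot: [-3.141, -0.001, 1.657]
wrist_force: [-0.8, 0.2, -0.6]
width: 0.0399
finger_force: 30.0
```

Request:
move_arm --motion '[0,0,0,0,0,0.1,0.3,0,0,0,0,0,0.2,0.3,0,0,0,0,0,0.2,0.3,0,0,0,0,0,0.15,0.3,0,0,0,0,0,0.1,0.3,0,0,0,0,0,0.07,0.3,0,0,0,0,0,0.05,0.3,0,0,0,0,0,0.02,0.3,0,0,0,0,0,0.02,0.3,0,0,0,0,0,0.02,0.3,0,0,0,0,0,0,0.3,0,0,0,0,0,0,0.3]'

```text
time: 30.25
tool_pos: [0.6195, -0.229, 0.0136]
ee_rot: [3.141, 0.001, 1.658]
wrist_force: [0.5, -0.1, -0.9]
width: 0.0399
finger_force: 30.0
```

Request:
move_arm --motion '[0,0,0,0,0,0.01,0.3,0,0,0,0,0,0,0.3,0,0,0,0,0,0,0.3]'

```text
time: 30.5
tool_pos: [0.6192, -0.2289, 0.0121]
ee_rot: [3.141, 0.0, 1.658]
wrist_force: [0.6, -0.3, 0.0]
width: 0.0398
finger_force: 30.0
```

Request:
move_arm --motion '[0,0,0,0,0,0.01,0.3,0,0,0,0,0,0,0.3,0,0,0,0,0,0.005,0.3,0,0,0,0,0,0,0.3,0,0,0,0,0,0,0.3]'

```text
time: 30.92
tool_pos: [0.6191, -0.2287, 0.0104]
ee_rot: [-3.142, 0.0, 1.658]
wrist_force: [0.4, -0.4, -1.7]
width: 0.0398
finger_force: 30.0
```

Request:
move_arm --motion '[0,0,0,0,0,0.005,0.3,0,0,0,0,0,0.005,0.3,0,0,0,0,0,0,0.3,0,0,0,0,0,0,0.3]'

```text
time: 31.25
tool_pos: [0.6192, -0.2288, 0.0103]
ee_rot: [3.141, 0.0, 1.658]
wrist_force: [-3.6, 1.3, 4.1]
width: 0.04
finger_force: 30.0
```

In contact. Release, rise and back away for the last look.

Request:
move_arm --motion '[0,0,0,0,0,0,0.44,0,0,0,0,0,0,0.48,0,0,0,0,0,0,0.55,0,0,0,0,0,0,0.6,0,0,0,0,0,-0.1,0.6,0,0,0,0,0,-0.2,0.6,0,0,0,0,0,-0.3,0.6,0,0,0,0,0,-0.3,0.6,0,0,0,0,0,-0.3,0.6,0,0,0,0,0,-0.3,0.6,0,0,0,0,-0.2,-0.2,0.6,0,0,0,0,-0.3,0,0.6]'

```text
time: 32.25
tool_pos: [0.5728, -0.2341, 0.1865]
ee_rot: [3.131, 0.006, 1.66]
wrist_force: [-0.8, -0.6, 0.9]
width: 0.0565
finger_force: 0.0
```

Request:
move_arm --motion '[0,0,0,0,-0.3,0,0.6,0,0,0,0,-0.3,0,0.6,0,0,0,0,-0.3,0,0.6,0,0,0,0,-0.3,0,0.6,0,0,0,0,-0.2,0,0.6,0,0,0,0,-0.1,0,0.6,0,0,0,0,0,0,0.6,0,0,0,0,0,0,0.6]'

```text
time: 32.92
tool_pos: [0.4205, -0.2464, 0.1802]
ee_rot: [3.14, 0.001, 1.657]
wrist_force: [0.2, -0.2, 0.4]
width: 0.0563
finger_force: 0.0
```

```bash
python3 look.py w5|grep -v '^wrist'; python3 - <<'E'
from h import *
snap('scene','w5s')
a=cv2.imread('pics/w5t.png')[140:285,140:440];b=cv2.imread('pics/w5s.png')[120:350,60:500]
A=cv2.resize(a,(600,290),interpolation=cv2.INTER_CUBIC);B=cv2.resize(b,(600,310),interpolation=cv2.INTER_CUBIC)
cv2.imwrite('pics/fin.png',np.vstack([A,B]))
E
```

```text
[ 0.4209 -0.2462  0.1797] [3.14075701e+00 2.15523486e-04 1.65854994e+00]
top [260 167  16  17 107] [266.9 175.5] z=.02 [0.6143 0.0481] z=.05 [0.6069 0.0471]
top [291 171  18  19 136] [299.9 180. ] z=.02 [ 0.6023 -0.033 ] z=.05 [ 0.5953 -0.032 ]
top [170 173  11  11  93] [174.7 178. ] z=.02 [0.6093 0.2759] z=.05 [0.602  0.2692]
top [193 173   9   9  61] [197.3 177. ] z=.02 [0.6115 0.2196] z=.05 [0.6042 0.2142]
top [152 177   9   9  60] [156.2 180.9] z=.02 [0.6024 0.3223] z=.05 [0.5953 0.3144]
top [288 218  12  12  96] [293.6 223.4] z=.02 [ 0.4948 -0.0166] z=.05 [ 0.4905 -0.0159]
top [509 240  18  23  50] [518.5 251.2] z=.02 [ 0.4222 -0.5718] z=.05 [ 0.4197 -0.5571]
top [447 250  23  32  87] [456.9 264.7] z=.02 [ 0.3917 -0.4108] z=.05 [ 0.39   -0.4002]
```

View pics/fin.png

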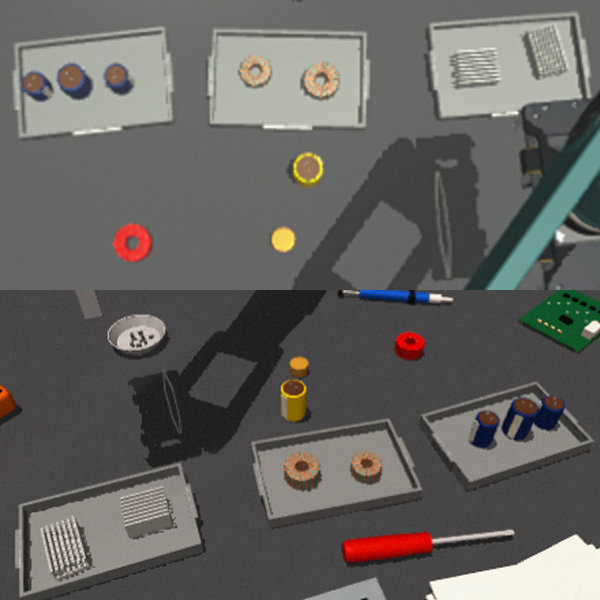

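Both views show all four parts upright inside their own trays. The stored parts haven't moved and the gripper is clear.

```bash
python3 -c "
from bench import robot
print(robot.close_job())"
```

```text
the job is handed in; nothing more can be done
None
```

Both capacitors, the choke and the heatsink are in the trays of their own kind, upright and released; the last pictures show the stored parts unmoved, and I handed the job in at about 33 s (no verdict came back).

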